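Push a lead came home and snap the toggle clamp shut

ROBOT

A 6-joint arm with a two-finger parallel gripper is mounted at the origin on a cart in front of the work surface, level with it; the furniture and walls round the work are solid. World frame = base frame: x ahead of the robot, y to its left, z up, the work surface at z = 0. Lengths are in m, angles in rad, forces in N, time in s.
With the tool pointing down it reaches from about 0.375 to 0.9 m from the base axis. Payload 3.1 kg.
Tool frame: the origin (TCP) lies at the centre of the arm's flange, where the gripper is bolted on; the fingertips stand 173 mm ahead of it and the grasp point (between the pads) lies 155 mm ahead of it; z points along the fingers, x is the direction in which the jaws open and shut, and the axes are right-handed (so a half turn about z gives the same grasp; the last joint's range is limited). The gripper opens to 85 mm and grips with 20 to 120 N. Pads are 22 mm wide; open, the fingers measure 114 mm over their backs; the gripper's body (76 mm by 85 mm) begins 54 mm behind the grasp point. The pads swing forward as they close: fully open they stand 13 mm farther back than shut.
Start: joints at [-0.178, 0.527, 1.433, -0, 1.181, -0.178], TCP at [0.625, 0, 0.405] pointing down, gripper open.
Joint ranges: [-3.08, 3.08], [-0.75, 2.2], [0.22, 2.44], [-1.43, 4.57], [0, 2.65], [-2.85, 2.85]. Speed limits (rad/s): [2.79, 2.79, 3.14, 3.14, 3.14, 3.14].

INTERFACE

Orientations are given as a unit quaternion [x, y, z, w].
In Python, from station import manip gives the robot as it stands.
- The arm moves only by the shell command python3 -m jog 'ROWS' [OPENING] [FORCE]. ROWS is JSON, a list that holds one entry, the list of rows, each a list of 4 numbers: the shift along the world's x, y, z in mm, then the turn about the world's z in degrees. A call has exactly 8 rows; each row shifts and turns the commanded pose from where the row before left it; what a row does not reach is not made up. A row lasts 1/8 s, in which the tool goes at most 62.5 mm and 10.7 degrees, less where a joint would pass 70% of its speed; a pose out of reach is approached as far as the arm can. A call is refused whole if a number of a shift passes 62.5 or a number of a turn 10.7, either way. A call with a gripper value outside its range is refused whole. OPENING is the opening in per cent of the stroke, from 0 (shut) to 100 (fully open), set as the call begins (- or left out, the last holds). The fingers move at their own pace and stop on an object; FORCE is the grip in N (left out, the last holds). Time passes only in rows, so rows that do not move let the fingers close, or fill a call up. It gives the time, the measured TCP pose, the force and the opening at its end, in the units of the state.
- manip.sense(): the state, without advancing time (a new reading comes with each control period).
- manip.snapshot(name): name is "scene" or "side" or "wrist"; returns the picture (384x512x3 uint8, red, green, blue); there is no depth.
- manip.camera_info(name): a dict with "fx", "fy", "cx", "cy" (pixels), "R" (3x3) and "t" (3): a world point X has camera coordinates R X + t. Camera axes: x right, y down, z forward; pixel columns grow to the right and rows downward; lengths in m; the calibration is good to about 2 mm. A picture is of the moment at which its call begins: read the wrist's pose just before it. camera_info takes no time and is no camera call; for the wrist camera it gives the pose at the moment of the call.
- manip.sign_off(): hands the job in, once; it reports no verdict.
The state is a dict: "t": time; "q": joint angles; "qd": joint speeds; "tau": joint torques, N m; "tcp_pos": TCP position; "tool_rot": TCP orientation; "force": force on the tool from outside, world axes, zero at the start; "ft_torque": the same for the moment, N m; "finger_gap": opening from 0.0 (shut) to 1.0 (fully open).
Only numpy, scipy, OpenCV 4.12 (cv2) and the standard library are available. Lean on these libraries where they do the work, as an engineer would, in place of code of your own. Each camera call takes 0.05 s, during which the arm holds its last target. There are 200 camera calls.

TASK

Without picking anything up, push the lead strip lengthwise along its channel on the plywood jig with your fingertips until its end is fully home against the end stop. Then push the handle of the toggle clamp over and down, past its dead point, until it snaps into lock with its rubber foot pressing on the strip, and take your hand away. Leave the glass nuggets and everything else on the bench where they are.

Things in the scene. Friction and masses are not known exactly. Their poses are not given: they have to be found in the camera images.
- jig: Plywood board fixed to the bench, 150 (x) x 230 (y) x 18 mm; origin at its underside's centre, z up. On top, a 12 mm wide channel along jig y, centred at jig x -60 mm, between two 7 mm high aluminium strips from jig y +10 to +105 mm; a 20 mm high end stop with its face at jig y +105 mm; a steel toggle clamp in the plane jig y +55 mm, holding bar to jig -x, handle to jig +x.
- came: Loose grey lead strip (H section), 60 g, 160 mm long, 9 mm wide and high, lying on the board along jig y, its front part in the channel. Origin at the centre of its underside; its y axis runs along it, +y towards the end stop. It starts 30 to 55 mm short of the stop. Home: its +y end touches the stop, its origin at jig y +25 mm.
- came_end (a point): Centre of the strip's rear end face (away from the stop), 4.5 mm above the board's top. Behind this end is free space, and the guide strips do not reach it: when home it is at jig y -55 mm.
- stop_face (a point): Point on the face of the end stop, in line with the channel, 4.5 mm above the jig board (jig x -60, y +105, z 22.5 mm).
- clamp_lever (a joint): Angle of the clamp handle, rad: 0 open (handle up, 72 degrees above level, leaning to jig +x), growing as it is pushed over to jig +x and down; dead point about 1.0; locked on its stop at 1.2 (3 degrees above level). A spring throws it back to 0 if let go before the dead point; beyond, it snaps to 1.2 and stays. Hardest push: about 10 N at mid grip, near angle 0.5.
- lever_pivot (a point): Hinge axis of the handle (along jig y), at jig x +24.5, y +55, z +62 mm. Open, the handle's end is about 150 mm above the bench; the holding bar then stands up at about 40 degrees to jig -x, its top end about 90 mm above the bench.
- lever_grip (a point): On the centre line of the handle's black round grip (16 mm diameter), 72 mm from the hinge axis; the grip runs from 44 to 95 mm from that axis. This point swings in the plane jig y = +55 mm.
- clamp_foot: Rubber foot (9 mm diameter) of the clamp on a sprung spindle at the end of the holding bar, origin at the centre of its underside. When the clamp locks it is pressed back on its spring and bears on the strip's top at jig x -60, y +55 mm with about 5 N.
- nugget_a: Blue glass nugget, 24 mm across, 10 mm high, loose on the jig board; origin at underside centre. Bystander, as are all the following.
- nugget_b: Blue glass nugget, 24 mm across, 9 mm high, loose on the jig board; origin at underside centre.
- pliers: Running pliers, 56 x 144 x 14 mm, lying on the bench; origin at underside centre.
- cutter: Glass cutter with brass-coloured handle, 136 mm long, 13 mm thick, lying on the bench; origin at underside centre.
- bottle: Cream bottle with cap, 48 mm wide, 103 mm high, standing; origin at underside centre.
- spool: Solder spool, 55 mm wide, 40 mm high, standing; origin at underside centre.
- jar: Glass jar with lid, 86 mm wide, 119 mm high, standing; origin at underside centre.

How it is judged:
On the way, in this order (a step that is already met when the one before it is completed fails the run):
1. the strip is fully home against the end stop while the clamp is still open (y of came_end in the frame of jig above -0.058 m and x of came in the frame of jig between -0.065 and -0.055 m and z of came in the frame of jig below 0.022 m and angle between the y axis of came and the y axis of jig, either way round below 0.06 rad and value of joint clamp_lever below 0.3 rad), for 0.2 s.
2. the clamp handle has snapped over into lock (value of joint clamp_lever above 1.13 rad), for 0.2 s.
At the end, for the whole second after the job is handed in: The strip lies flat in its channel with its end within 3 mm of the stop, the clamp handle is locked (beyond 1.13 rad) and stays so by itself, the foot presses on the strip with more than 1.5 N, and all is at rest (y of came_end in the frame of jig above -0.058 m and x of came in the frame of jig between -0.065 and -0.055 m and z of came in the frame of jig below 0.022 m and angle between the y axis of came and the y axis of jig, either way round below 0.06 rad and value of joint clamp_lever above 1.13 rad and contact force between clamp_foot and came above 1.5 N and linear speed of came below 0.02 m/s and velocity of joint clamp_lever below 0.1 rad/s); the robot touches nothing.
It fails at once if the strip is lifted off the board (more than 8 mm) (z of came in the frame of jig above 0.026 m).
It fails at once if a glass nugget is shifted by more than 20 mm or lifted (distance of any of nugget_a, nugget_b from where it was at the start of the episode above 0.02 m).
It fails at once if the pliers, cutter, bottle, spool or jar is shifted or lifted by more than 30 mm (distance of any of pliers, cutter, bottle, spool, jar from where it was at the start of the episode above 0.03 m).
It also fails if it takes over 45 s, if anything falls off the work surface, if the arm or the gripper's body presses on something with over 40 N, if the wrist force passes 120 N, or if a joint passes its speed limit or range.

## Working session

There is one attempt and no reset: what is moved stays moved. The work goes in short steps, Python scripts to look and compute and a shell command to move; the robot and the scene stay as the last step left them, time stands still between calls to the robot, and variables do not carry over. Pictures are saved under pics/ and viewed, about 8 in all and at most 12, crops included, and the job is handed in when it is done.

```bash
ls; mkdir -p pics; python3 - <<'E'
from station import manip
import cv2,numpy as np
print(manip.sense()['t'])
for n in ["scene","side","wrist"]:
    c=manip.camera_info(n); R=np.array(c['R']);print(n,c['fx'],c['cx'],c['cy'],(-R.T@np.array(c['t'])).round(3),R.round(3).tolist())
a=manip.snapshot("scene");b=manip.snapshot("side");w=manip.snapshot("wrist")
for n,i in zip("abw",(a,b,w)): cv2.imwrite(f"pics/{n}0.png",cv2.resize(i[:,:,::-1],None,fx=1.5625,fy=1.5625,interpolation=cv2.INTER_CUBIC))
E
```

```text
pics
0.0
scene 407.4123527669226 255.1546864283612 193.46132972646865 [-0.19   0.507  1.057] [[-0.647, -0.762, -0.013], [-0.554, 0.482, -0.679], [0.523, -0.432, -0.734]]
side 381.7311353944598 249.31150184639682 189.18718245511354 [ 0.147 -0.733  0.588] [[0.884, -0.466, -0.026], [-0.261, -0.448, -0.855], [0.387, 0.763, -0.517]]
wrist 339.66239023743793 251.22209105055816 195.02150240456348 [0.625 0.074 0.373] [[1.0, -0.001, -0.002], [0.0, -0.958, 0.288], [-0.003, -0.288, -0.958]]
```

View pics/a0.png

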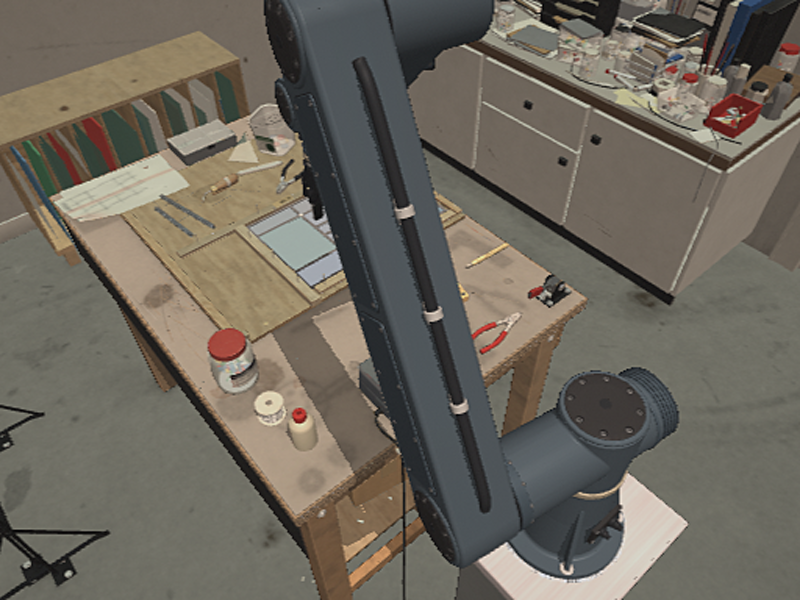

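View pics/w0.png

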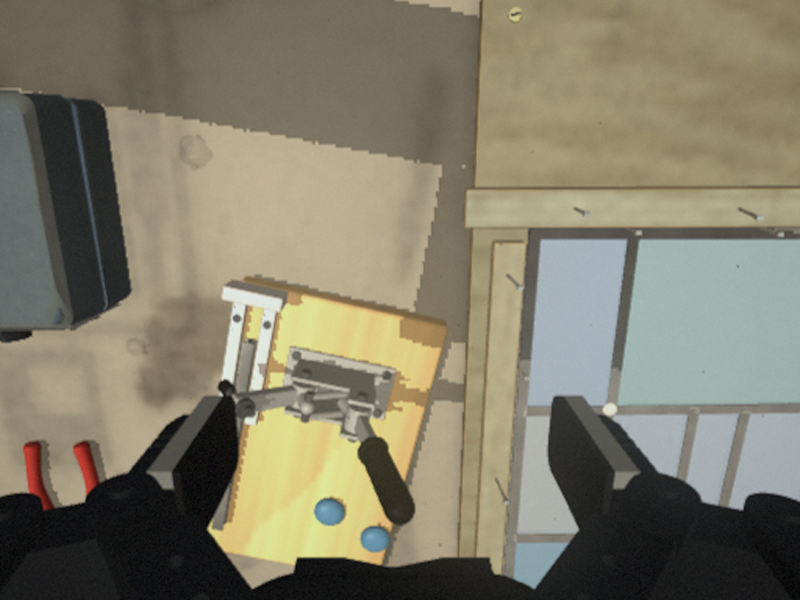

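The wrist view shows the jig: board corners at about (247,276), (446,322) and (210,553), the strip's rear end at about (220,527), the clamp handle open, and the nuggets at (329,511) and (375,539). I'll zoom in for a precise pose.

```bash
python3 - <<'E'
import cv2
i=cv2.imread("pics/w0.png"); c=i[265:575,195:455]; cv2.imwrite("pics/w0c.png",cv2.resize(c,None,fx=1.9,fy=1.9,interpolation=cv2.INTER_CUBIC))
E
```

```text
(no output)
```

View pics/w0c.png

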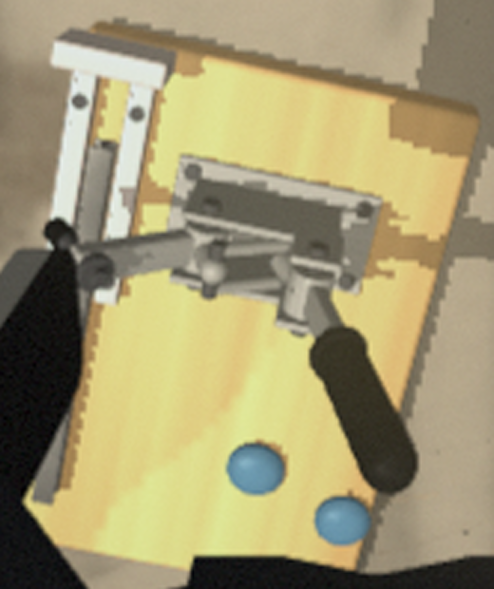

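View pics/b0.png

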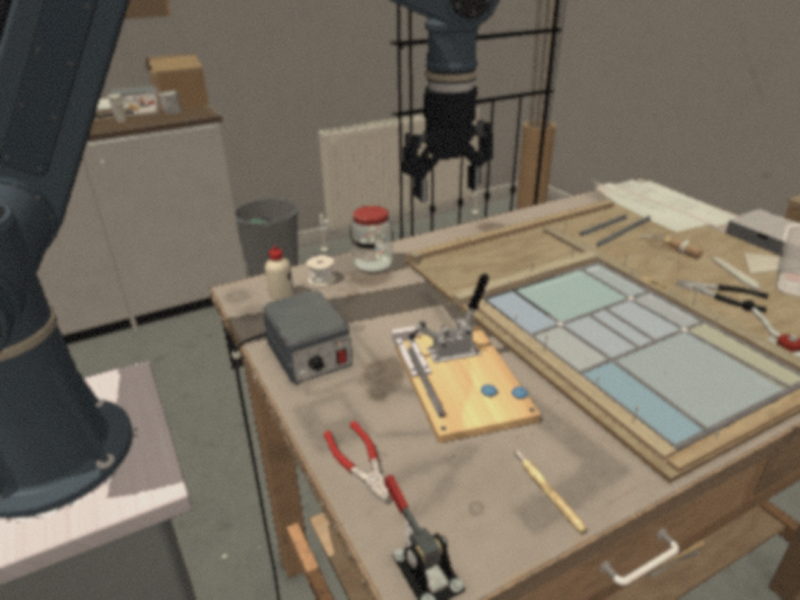

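```bash
cat > h.py <<'E'
import numpy as np, json
from station import manip
from scipy.optimize import least_squares
C={"scene":manip.camera_info("scene"),"side":manip.camera_info("side")}
def proj(c,X):
    p=np.array(c['R'])@np.asarray(X)+np.array(c['t']); return np.array([c['fx']*p[0]/p[2]+c['cx'],c['fy']*p[1]/p[2]+c['cy']])
def ray(c,uv,z):
    R=np.array(c['R']);o=-R.T@np.array(c['t']);d=R.T@np.array([(uv[0]-c['cx'])/c['fx'],(uv[1]-c['cy'])/c['fy'],1]);return o+d*(z-o[2])/d[2]
def w(p,j): c,s=np.cos(p[2]),np.sin(p[2]); return np.array([p[0]+c*j[0]-s*j[1],p[1]+s*j[0]+c*j[1],j[2]])
def jig(p,X): c,s=np.cos(p[2]),np.sin(p[2]);x,y=X[0]-p[0],X[1]-p[1];return np.array([c*x+s*y,-s*x+c*y,X[2]])
E
python3 - <<'E'
from h import *
W=manip.camera_info("wrist"); S=C["side"]
k=lambda u,v:((195+u/1.9)/1.5625,(265+v/1.9)/1.5625); s=lambda u,v:(u/1.5625,v/1.5625)
obs=[(W,k(97,22),(-.075,.115,.018)),(W,k(478,108),(.075,.115,.018)),(S,s(438,432),(-.075,-.115,.018)),(S,s(537,408),(.075,-.115,.018)),(S,s(395,329),(-.075,.115,.018)),
(W,k(388,468),(.0525,.055,.147)),(S,s(484,280),(.0525,.055,.147)),(W,k(318,290),(.0245,.055,.062))]
f=lambda p:np.concatenate([proj(c,w(p,j))-u for c,u,j in obs])
r=least_squares(f,[.57,.05,-.2],loss='soft_l1')
p=r.x;print(p,np.degrees(p[2]));print(f(p).reshape(-1,2).round(1))
print("came end",[jig(p,ray(W,k(43,497),.027)).round(4),jig(p,ray(S,s(440,411),.027)).round(4)])
print("nug",[jig(p,ray(W,k(*q),.023)).round(3) for q in((256,468),(343,520))])
print("jigw",{n:w(p,j).round(4).tolist() for n,j in dict(end=(-.06,-.1,.0225),home=(-.06,-.055,.0225),piv=(.0245,.055,.062),grip=(.0467,.055,.13)).items()})
print([ray(S,s(*q),.0).round(3) for q in((388,492),(395,478),(427,525),(350,300))])
E
```

```text
[ 0.5645505  -0.14198307 -0.24734465] -14.17180425251803
[[-3.6  0.1]
 [ 2.4  3.4]
 [-0.8 -0.1]
 [ 2.1  2.3]
 [-0.1  4.7]
 [ 1.  -0.6]
 [ 0.6 -3.3]
 [-3.1 -1.3]]
came end [array([-0.0573, -0.0846,  0.027 ]), array([-0.0615, -0.0868,  0.027 ])]
nug [array([ 0.025, -0.053,  0.023]), array([ 0.065, -0.069,  0.023])]
jigw {'end': [0.4819, -0.2242, 0.0225], 'home': [0.4929, -0.1806, 0.0225], 'piv': [0.6018, -0.0947, 0.062], 'grip': [0.6233, -0.1001, 0.13]}
[array([ 0.367, -0.279,  0.   ]), array([ 0.385, -0.263,  0.   ]), array([ 0.384, -0.343,  0.   ]), array([0.515, 0.158, 0.   ])]
```

```bash
python3 -m jog '[[[-18,-30,-13,-1.8],[-18,-30,-13,-1.8],[-18,-30,-13,-1.8],[-18,-30,-13,-1.8],[-18,-30,-13,-1.8],[-19,-30,-13,-1.8],[-19,-30,-13,-1.8],[-19,-30,-14,-1.6]]]' 0
python3 -m jog '[[[0,0,0,0],[0,0,0,0],[0,0,0,0],[0,0,0,0],[0,0,0,0],[0,0,0,0],[0,0,0,0],[0,0,0,0]]]'
python3 - <<'E'
from h import *
import cv2
c=manip.camera_info("wrist");json.dump({k:np.array(v).tolist() for k,v in c.items()},open("w1.json","w"))
cv2.imwrite("pics/w1.png",cv2.resize(manip.snapshot("wrist")[:,:,::-1],None,fx=1.5625,fy=1.5625,interpolation=cv2.INTER_CUBIC))
cv2.imwrite("pics/s1.png",cv2.resize(manip.snapshot("side")[150:300,200:400,::-1],None,fx=4,fy=4,interpolation=cv2.INTER_CUBIC))
E
```

```text
t: 1.15
tcp_pos: [0.4773, -0.2409, 0.2992]
tool_rot: [0.992, -0.124, 0.0, 0.0]
force: [0.6, 0.1, -0.3]
finger_gap: -0.0
t: 2.15
tcp_pos: [0.478, -0.24, 0.2997]
tool_rot: [0.992, -0.124, -0.0, -0.0]
force: [-0.1, 0.8, 0.0]
finger_gap: -0.001
```

View pics/w1.png

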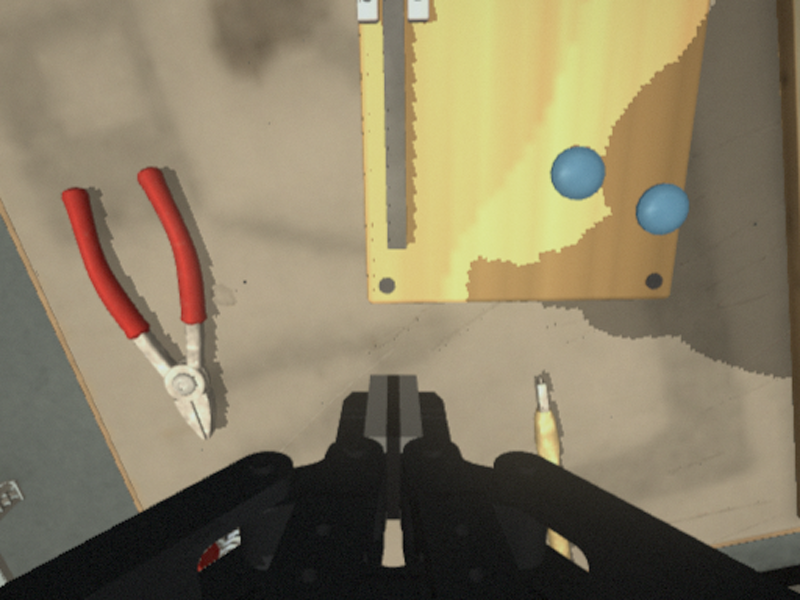

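View pics/s1.png

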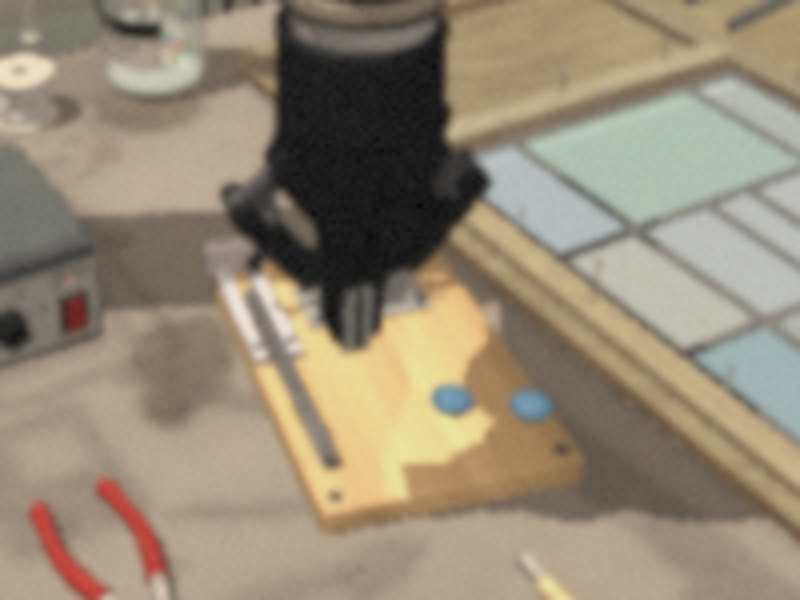

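Close view: board corners at (369,302) and (668,296), strip rear end at (398,247), rail front ends at (369,20) and (418,20), and fingertips at (393,376). I'll refit the jig pose from these points.

```bash
python3 - <<'E'
from h import *
W=json.load(open("w1.json")); k=lambda u,v:(u/1.5625,v/1.5625)
a=ray(W,k(369,302),.018);b=ray(W,k(668,296),.018);print("width",np.linalg.norm(b-a),"yaw",np.degrees(np.arctan2(*(b-a)[1::-1])))
r1=ray(W,k(369,20),.025);r2=ray(W,k(418,20),.025); print("rails",r1,r2)
e=ray(W,k(398,247),.027);e2=ray(W,k(395,20),.027);print("came",e,e2,"yaw",np.degrees(np.arctan2(-(e2-e)[0],(e2-e)[1])))
g=[(a,(-.075,-.115)),(b,(.075,-.115)),((r1+r2)/2,(-.06,.01))]
r=least_squares(lambda p:np.concatenate([w(p,(*j,0))[:2]-X[:2] for X,j in g]),[.5646,-.142,-.247]);p=r.x
print(p,np.degrees(p[2]),r.fun.round(4)); print("end",jig(p,e),jig(p,e2))
print("nug",[jig(p,ray(W,k(*q),.024)).round(3) for q in((578,173),(663,209))])
print("tip",ray(W,k(393,376),.127))
for n,j in dict(piv=(.0245,.055,.062),end=(-.06,jig(p,e)[1],.0),home=(-.06,-.055,0)).items(): print(n,w(p,j))
np.save("p.npy",p)
E
```

```text
width 0.1467506108969995 yaw -13.034431756904695
rails [ 0.49928121 -0.1176422   0.025     ] [ 0.51888112 -0.12261709  0.025     ]
came [ 0.48792694 -0.21210751  0.027     ] [ 0.50957406 -0.12067331  0.027     ] yaw -13.319572200611066
[ 0.56485212 -0.14204922 -0.22857192] -13.096206461888096 [-0.0014 -0.0003  0.0018 -0.0012 -0.0004  0.0014]
end [-0.05905014 -0.08566637  0.027     ] [-0.05868384  0.00829467  0.027     ]
nug [array([ 0.022, -0.054,  0.024]), array([ 0.062, -0.071,  0.024])]
tip [ 0.48091253 -0.23020592  0.127     ]
piv [ 0.60117717 -0.0940311   0.062     ]
end [ 0.48700179 -0.21189228  0.        ]
home [ 0.49395039 -0.18202352  0.        ]
```

```bash
python3 -m jog '[[[2.5,0,-15,1],[0,0,-15,0],[0,0,-15,0],[0,0,-15,0],[0,0,-15,0],[0,0,-15,0],[0,0,-15,0],[0,0,0,0]]]'
python3 -m jog '[[[1,4.5,0,0],[1,4.5,0,0],[1,4,0,0],[1,4,0,0],[1,4,0,0],[1,4,0,0],[1,4,0,0],[1,4,0,0]]]'
```

```text
t: 3.25
tcp_pos: [0.4801, -0.2397, 0.1934]
tool_rot: [0.993, -0.115, -0.001, -0.001]
force: [0.5, 0.6, -0.2]
finger_gap: 0.001
t: 4.25
tcp_pos: [0.4886, -0.2067, 0.1947]
tool_rot: [0.993, -0.115, 0.0, 0.0]
force: [-0.5, -0.5, 0.4]
finger_gap: 0.001
```

```bash
python3 -m jog '[[[0.6,2.5,0,0],[0.6,2.5,0,0],[0.6,2.5,0,0],[0.6,2.5,0,0],[0.4,1.5,0,0],[0.2,1,0,0],[0.2,1,0,0],[0.2,1,0,0]]]'
python3 -m jog '[[[0.2,0.8,0,0],[0.2,0.8,0,0],[0,0,0,0],[0,0,0,0],[0,0,0,0],[0,0,0,0],[0,0,0,0],[0,0,0,0]]]'
```

```text
t: 5.25
tcp_pos: [0.4925, -0.194, 0.195]
tool_rot: [0.993, -0.114, 0.001, 0.002]
force: [-1.7, -8.0, 0.0]
finger_gap: 0.003
t: 6.25
tcp_pos: [0.4933, -0.1937, 0.1953]
tool_rot: [0.993, -0.114, 0.002, 0.003]
force: [-2.6, -10.1, -0.8]
finger_gap: 0.001
```

Contact with the stop shows as 10 N at the predicted home position, within about 1 mm. I'll back off, rise and move beside the handle.

```bash
python3 -m jog '[[[-2.5,-10,0,0],[-2.5,-10,0,0],[0,0,25,0],[0,0,25,0],[0,0,25,0],[0,0,25,0],[0,0,25,0],[0,0,20,0]]]'
python3 -m jog '[[[17,20,0,0],[17,20,0,0],[17,20,0,0],[17,20,0,0],[17,20,0,0],[15,20,0,0],[0,0,0,0],[0,0,0,0]]]'
python3 - <<'E'
from h import *
import cv2
p=np.load("p.npy");s=manip.sense();print(jig(p,s['tcp_pos']),s['force'])
a=manip.snapshot("wrist")[:,:,::-1];b=manip.snapshot("side")[165:285,210:370,::-1]
cv2.imwrite("pics/w2.png",np.hstack([cv2.resize(a[:,:420],(437,400)),cv2.resize(b,(363,400),interpolation=cv2.INTER_CUBIC)]))
E
```

```text
t: 7.25
tcp_pos: [0.4869, -0.2108, 0.3405]
tool_rot: [0.993, -0.115, -0.0, -0.0]
force: [-0.1, 0.5, -0.4]
finger_gap: 0.0
t: 8.25
tcp_pos: [0.5867, -0.0911, 0.3393]
tool_rot: [0.993, -0.115, -0.001, -0.0]
force: [-0.5, -0.6, 0.6]
finger_gap: 0.001
[0.00972501 0.05454881 0.33934701] [-0.47712758 -0.55309281  0.58012761]
```

View pics/w2.png

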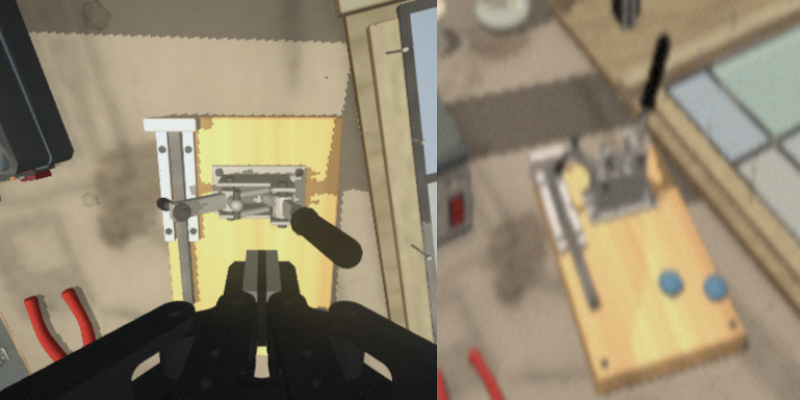

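The strip's end touches the stop, the clamp is still open, and the fingers are to the left of the handle. Next I lower the fingers and start the push.

```bash
python3 -m jog '[[[0,0,-11,0],[0,0,-11,0],[0,0,-11,0],[7,-1.6,0,0],[7,-1.6,0,0],[7,-1.6,-2,0],[7,-1.6,-2.5,0],[0,0,0,0]]]'
python3 - <<'E'
from h import *
p=np.load("p.npy");s=manip.sense();print(jig(p,s['tcp_pos']),s['force'])
E
```

```text
t: 9.35
tcp_pos: [0.6157, -0.0974, 0.3025]
tool_rot: [0.993, -0.115, 0.0, 0.0]
force: [-1.1, 1.1, 3.0]
finger_gap: -0.0
[0.0393842  0.05504719 0.30248243] [-1.11893592  1.11819582  3.04118283]
```

```bash
python3 -m jog '[[[7.8,-1.8,-5,0],[7.8,-1.8,-6,0],[6.4,-1.5,-7,0],[6.4,-1.5,-7,0],[4.4,-1,-8.3,0],[4.4,-1,-8.3,0],[2.6,-0.6,-8.5,0],[1,-0.2,-5,0]]]'
python3 -m jog '[[[0,0,-2,0],[0,0,0,0],[0,0,0,0],[0,0,0,0],[0,0,0,0],[0,0,0,0],[0,0,0,0],[0,0,0,0]]]'
python3 - <<'E'
from h import *
p=np.load("p.npy");s=manip.sense();print(jig(p,s['tcp_pos']),s['force'])
E
```

```text
t: 10.35
tcp_pos: [0.6558, -0.1066, 0.2461]
tool_rot: [0.993, -0.115, -0.001, -0.0]
force: [-2.7, 1.2, 18.8]
finger_gap: 0.0
t: 11.35
tcp_pos: [0.6557, -0.1065, 0.2463]
tool_rot: [0.993, -0.115, -0.0, 0.0]
force: [-2.4, 0.6, 8.6]
finger_gap: -0.0
[0.08044785 0.05520291 0.24634398] [-2.35097568  0.60544058  8.61524423]
```

```bash
python3 -m jog '[[[0,0,10,0],[0,0,20,0],[0,0,20,0],[0,0,20,0],[0,0,20,0],[0,0,10,0],[0,0,0,0],[0,0,0,0]]]'
python3 - <<'E'
from h import *
import cv2
a=manip.snapshot("wrist")[:,:,::-1];b=manip.snapshot("side")[165:285,210:370,::-1]
cv2.imwrite("pics/w3.png",np.hstack([cv2.resize(a[:,:420],(437,400)),cv2.resize(b,(363,400),interpolation=cv2.INTER_CUBIC)]))
E
```

```text
t: 12.35
tcp_pos: [0.6558, -0.1066, 0.3445]
tool_rot: [0.993, -0.115, -0.001, -0.0]
force: [-0.0, -0.2, -0.1]
finger_gap: -0.001
```

View pics/w3.png

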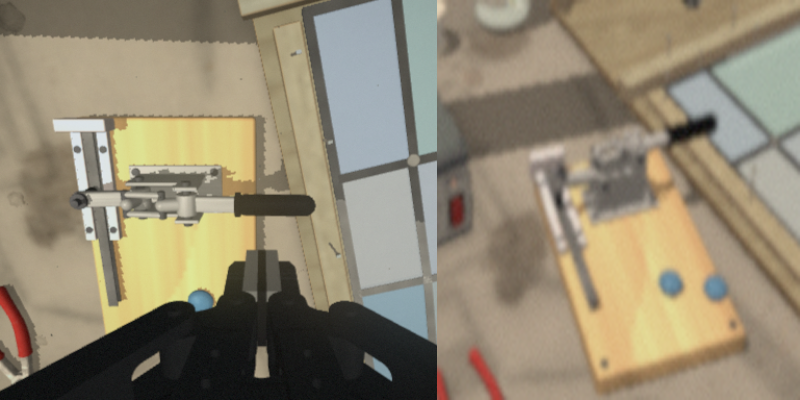

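The handle lies level and stays locked with the hand away. The foot, at about (80,200), is on the strip, and the strip's end still touches the stop at about (90,130). The nuggets haven't moved.

```bash
python3 -c "
from station import manip
print(manip.sense()['t'],manip.sense()['force']); print(manip.sign_off())"
```

```text
12.45 [0.19906488 0.21213289 0.17088092]
the job is handed in; nothing more can be done
None
```

I pushed the strip home against the end stop, pushed the clamp handle over into lock, took the hand away and handed the job in at 12.5 s. The sign-off gives no verdict.

- **Strip:** The fingertips met firm resistance of about 10 N, within about 1 mm of the predicted home position. The pictures before and after clamping show the strip's end at the stop.
- **Clamp:** At the end of the push the finger height matched a handle angle of about 3° above level. The handle stayed down after I lifted the hand 100 mm, and the wrist force fell back to zero.
- **Foot:** The picture shows it sitting on the strip. I could not measure its pressing force.
- **Other objects:** The nuggets had not moved in the side view. The bottle, spool, jar and cutter were not in my last pictures, but the arm never went near them.

The first fit of the jig pose was off by up to about 5 pixels and about 1° in angle. I replaced it with a closer fit (about 2 mm) before touching anything.

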